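Zero a coating gauge and hold it on the marked spot of a test panel

ROBOT

A 6-joint arm with a two-finger parallel gripper is mounted at the origin on a cart in front of the work surface, level with it; the furniture and walls round the work are solid. World frame = base frame: x ahead of the robot, y to its left, z up, the work surface at z = 0. Lengths are in m, angles in rad, forces in N, time in s.
With the tool pointing down it reaches from about 0.25 to 0.775 m from the base axis. Payload 4 kg.
Tool frame: the origin (TCP) lies at the very end of the fingers, on their centre line; the grasp point (between the pads) lies r.hold_point_z behind it (r.hold_point_z is the distance from the TCP to the grasp point, in m); z points along the fingers, y is the direction in which the jaws open and shut (so a half turn about z gives the same grasp; the last joint's range is limited). The gripper opens to 94 mm and grips with 3 to 60 N. Pads are 16 mm wide; open, the fingers measure 119 mm over their backs; the gripper's body (75 mm by 177 mm) begins 78 mm behind the grasp point.
Start: joints at [-0.103, 0.087, 1.371, -0, 1.684, -0.103], TCP at [0.55, -0, 0.206] pointing down, gripper open.
Joint ranges: [-3.1, 3.1], [-0.76, 2.03], [0.27, 2.55], [-1.08, 4.22], [0.17, 2.65], [-2.57, 2.57]. Speed limits (rad/s): [2.79, 2.79, 3.14, 3.14, 3.14, 3.14].

INTERFACE

Orientations are given as a rotation vector (axis times angle).
In Python, from workcell import r gives the robot as it stands. The module is installed in compiled form; this text tells all that it offers.
- The arm moves only by the tool servo_tool, never from a script. Its argument "plan" is a list of rows, each a list of 3 entries, a list of its own where there are three numbers: the shift along the world's x, y, z in m, then the turn, a rotation vector about the world's x, y, z in degrees, then the opening, from 0 (shut) to 1 (fully open). A call has 1 to 10 rows; each row shifts and turns the pose as measured when the row begins; what a row does not reach is not made up. A row lasts 1/12 s, in which the tool goes at most 41.7 mm and 7.16 degrees, less where a joint would pass 70% of its speed; a pose out of reach is approached as far as the arm can. A call is refused whole if a number of a shift passes 0.0417 or a number of a turn 7.16, either way. A call with a gripper value outside its range is refused whole. The fingers move at their own pace and stop on an object; the grip force is fixed at half the most. Time passes only in rows, so rows that do not move let the fingers close. It gives the time, the measured TCP pose, the force and the opening at its end, in the units of the state.
- r.get_state(): the state, without advancing time (a new reading comes with each control period).
- r.snapshot(name): name is "scene" or "side" or "wrist"; returns a dict with "pixels" (480x640x3 uint8, red, green, blue), "vfov" (degrees; the focal length in pixels is half the picture's height over the tangent of half this angle, whatever the lens; pixels are square), "cx", "cy" (the principal point, pixels), "eye" and "orientation" of the camera in the world. Camera axes: x right, y up, looking along -z (the intrinsics and any distortion apply to the point x, -y, -z); pixel columns grow to the right and rows downward; lengths in m; the calibration is good to about 2 mm. A picture is of the moment at which its call begins. There is no depth.
- r.job_done(): hands the job in, once; it reports no verdict.
The state is a dict: "time_s": time; "qpos": joint angles; "dq": joint speeds; "joint_efforts": joint torques, N m; "ee_pos": TCP position; "ee_rot": TCP orientation; "contact_force": force on the tool from outside, world axes, zero at the start; "torque": the same for the moment, N m; "finger_gap": finger opening in m.
Only numpy, scipy, OpenCV 4.12 (cv2) and the standard library are available. Lean on these libraries where they do the work, as an engineer would, in place of code of your own. Each camera call takes 0.05 s, during which the arm holds its last target. There are 200 camera calls.

TASK

Take the pen-type coating thickness gauge (the grey square-bodied instrument hanging in the front tube rack among the stoppered tubes) out of the rack and check its zero: hold it upright on the bare steel zero plate for about a second, pressed gently so that its sprung tip is about half-way in. Then take the reading: set the tip inside the ring next to the hanging hole of the pale grey test panel on the tilting table, with the gauge square to the sloping panel and its tip again about half-way in, and finish while still holding it there. Leave the tubes in the rack and do not shift the table, the zero plate or the other things on the bench.

Things in the scene. Friction and masses are not known exactly. Their poses are not given: they have to be found in the camera images.
- gauge: Pen-type gauge, about 90 g, its z from tip to tail (up, as it hangs in the rack). Grey housing with flat sides, 22 mm (its x) by 26 mm (its y), grip it either way; it reaches from 64 mm below to 31 mm above the origin, which is on the axis where it is best gripped, above the tubes. Black collar 27 mm across below it, underside 69 mm below the origin, resting on the rack's top. May hang turned a few degrees.
- tip_end (a point): Centre of the flat end of the gauge's sprung steel tip, 8 mm across, 129 mm below the gauge's origin when free; z from tip to tail. Above it the black barrel, 15 mm across, from the collar to the nose 117 mm below the origin. The tip hangs 60 mm down in the rack.
- gauge_tip (a joint): How far the sprung tip is pushed into the gauge, in m: 0 free, 0.010 fully in. The spring needs about 0.6 N to start, 2.1 N half-way, 3.6 N fully in.
- rack: Blue plastic tube rack, the one on the left near the front (another stands far back), fixed, 66 x 196 mm, 85 mm high at its end walls; top plate with two rows of six holes 73 mm up. Origin in the middle of its underside, long side along its y. Holes 30 mm apart, rows 15 mm either side of the middle line. The gauge and the tubes hang or stand in four of them, drawn at random.
- tube_0: Stoppered glass test tube standing in the rack, 19 x 19 x 114 mm, top about 118 mm above the bench; origin at the middle of its foot, z up the tube. To be left alone.
- tube_1: A second tube like tube_0.
- tube_2: A third tube like tube_0.
- zero_plate: Bare steel zero plate, loose, 50 x 50 mm and 10 mm high with its rubber foot, 160 g, lying on the bench. Origin in the middle of its underside.
- zero_top (a point): Middle of the zero plate's upper face, 10 mm above the bench; z up.
- stage: Foot of the tilting table: dark steel base 110 x 132 mm with two cheeks and a clamp knob, fixed. Origin in the middle of its underside; the pivot lies along its y, 46 mm up. The table slopes down toward its -x side, roughly toward the robot.
- table (a joint): Slope of the tilting table in rad, 0 level, growing as its face turns toward the stage's -x side. Clamped stiffly: it stays as found, 0.17 to 0.49.
- spot (a point): Middle of the ring to measure, on the face of the pale grey coated panel (102 x 152 mm, clipped to the table); z out of the panel at right angles, y along its long side. The ring is a thin black circle 20 mm across inside, the upper left one of three (24 mm up the slope and 40 mm to +y from the panel's middle), nearest the small hanging hole in the corner.
- marker: Marker pen lying on the bench near its front edge, 17 x 135 x 16 mm. Bystander.
- petri_dish: Clear shallow dish, 60 mm across, 13 mm high. Bystander.
- beaker: Clear beaker, 56 mm across, 68 mm high, near the left front corner of the bench. Bystander.
Things that resemble listed ones, but are neither listed nor needed, are in the scene too. Leave any orange look-alike of the tube_1 alone.

How it is judged:
By the outcome, as a careful person would: the job done as asked, in the order asked, and still so for the second after the job is handed in, while the arm keeps its last pose, push and grip.
It also fails if it takes over 48 s, if anything falls off the work surface, if the arm or the gripper's body presses on something with over 40 N, if the wrist force passes 120 N, or if a joint passes its speed limit or range.

## Working session

There is one attempt and no reset: what is moved stays moved. The work goes in short steps, Python scripts to look and compute and a tool call to move; the robot and the scene stay as the last step left them, time stands still between calls to the robot, and variables do not carry over. Pictures are saved under pics/ and viewed, about 8 in all and at most 12, crops included, and the job is handed in when it is done.

Besides the shell and the picture viewer there is one more tool, called as name(argument=value, ...) on one line, values as JSON. servo_tool: Moves the arm, as the interface text tells. Its arguments: {"type":"object","properties":{"plan":{"type":"array","items":{"type":"array"}}},"required":["plan"]}

```bash
mkdir -p pics; cat > h.py <<'E'
import numpy as np, cv2
from scipy.spatial.transform import Rotation as R
from workcell import r
def snap(n,f=None):
    s=r.snapshot(n)
    if f: cv2.imwrite('pics/'+f,s['pixels'][:,:,::-1])
    return s
def M(s):
    o=np.array(s['orientation'],float)
    return o if o.shape==(3,3) else (R.from_rotvec(o).as_matrix() if o.size==3 else R.from_quat(o).as_matrix())
def F(s): return 240/np.tan(np.radians(s['vfov'])/2)
def ray(s,u,v):
    f=F(s); d=M(s)@np.array([(u-s['cx'])/f,-(v-s['cy'])/f,-1]); return np.array(s['eye']),d/np.linalg.norm(d)
def onz(s,u,v,z):
    e,d=ray(s,u,v); return e+d*(z-e[2])/d[2]
def proj(s,p):
    c=M(s).T@(np.array(p)-s['eye']); f=F(s); return np.array([s['cx']+f*c[0]/-c[2], s['cy']-f*c[1]/-c[2]])
def tri(s1,p1,s2,p2):
    e1,d1=ray(s1,*p1);e2,d2=ray(s2,*p2)
    t=np.linalg.lstsq(np.c_[d1,-d2],e2-e1,rcond=None)[0]
    a=e1+d1*t[0];b=e2+d2*t[1]; return (a+b)/2,np.linalg.norm(a-b)
E
python3 - <<'E'
from h import *
for n in ['scene','side','wrist']:
    s=snap(n,n+'0.png'); print(n,{k:v for k,v in s.items() if k!='pixels'})
print(r.hold_point_z,r.get_state())
E
```

```text
scene {'vfov': 51.85380564781324, 'cx': 328.3480400170454, 'cy': 245.5550437097465, 'eye': array([-0.38162311, -0.43615033,  0.60972057]), 'orientation': array([ 1.02441317, -0.59768304, -0.90409358])}
side {'vfov': 43.67814051610692, 'cx': 324.117131888028, 'cy': 247.2065075221485, 'eye': array([ 0.04683475, -0.79945611,  0.82673234]), 'orientation': array([ 0.94382935, -0.23539129, -0.47339429])}
wrist {'vfov': 66.24272011993371, 'cx': 323.46069094606753, 'cy': 243.6378729405398, 'eye': array([0.5488984 , 0.07722589, 0.38379709]), 'orientation': array([-2.66286149e-01,  1.10386858e-03, -2.45581294e-04])}
0.0188 {'time_s': 0.15, 'qpos': array([-1.03082011e-01,  8.78119609e-02,  1.37184173e+00, -1.05910483e-05,
        1.68359044e+00, -1.03112458e-01]), 'dq': array([ 0.00130048,  0.00040181, -0.00515718,  0.00017522, -0.00047897,
       -0.00012888]), 'joint_efforts': array([ 1.24418581e-03, -3.40636396e+01, -3.02795255e+01,  7.18983379e-02,
        3.04441026e-02, -1.11468453e-04]), 'ee_pos': array([5.49604934e-01, 4.24338724e-05, 2.04591598e-01]), 'ee_rot': array([-2.22050703e+00, -2.22057201e+00,  1.64797525e-03]), 'contact_force': array([0.43156413, 0.55066185, 0.01181587]), 'torque': array([-0.02245765,  0.01023335, -0.00524794]), 'finger_gap': 0.09409034909653466}
```

View pics/scene0.png

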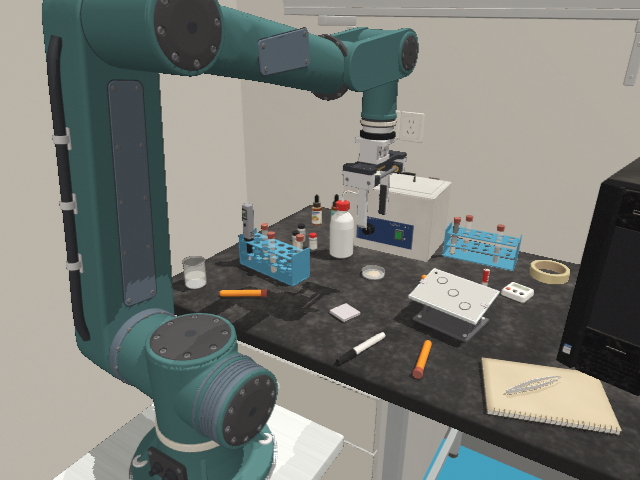

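View pics/side0.png

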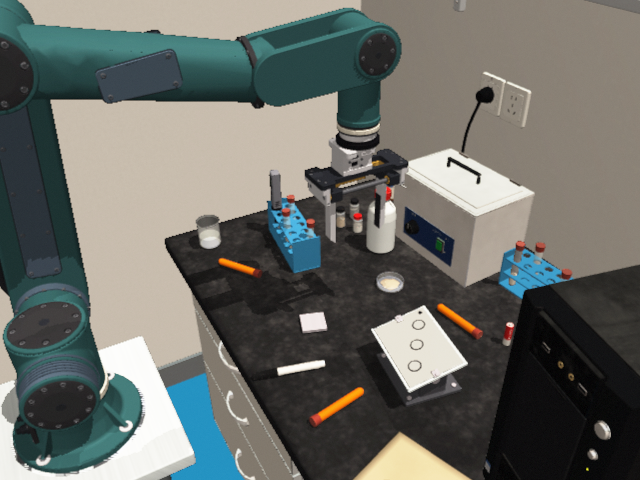

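View pics/wrist0.png

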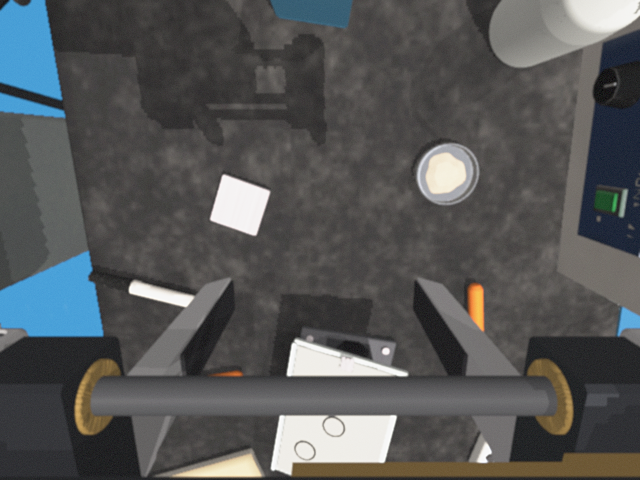

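```bash
python3 - <<'E'
import cv2,numpy as np
a=cv2.imread('pics/scene0.png');b=cv2.imread('pics/side0.png')
z=lambda i,x,y,w=100,h=75:cv2.resize(i[y:y+h,x:x+w],(400,300),interpolation=cv2.INTER_CUBIC)
cv2.imwrite('pics/c1.png',np.vstack([np.hstack([z(a,225,200),z(b,240,165,132,99)]),np.hstack([z(a,405,262),z(b,366,300,112,84)])]))
E
```

```text
(no output)
```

View pics/c1.png

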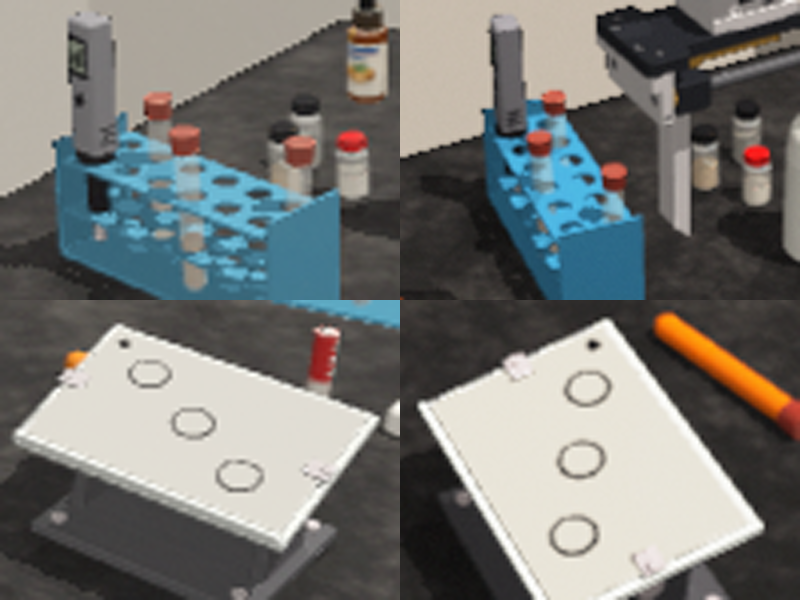

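```bash
python3 - <<'E'
from h import *
a=r.snapshot('scene');b=r.snapshot('side')
P={}
for n,p,q in [('gtop',(248,204.2),(275.3,171.6)),('collar',(249.2,239.5),(276.3,208.6)),('r1',(442.5,280.5),(418.6,324.6)),('r2',(453.2,292.75),(417,344.8)),('r3',(465,306),(414.7,365.8)),('ctop',(434.2,268),(424.8,305.6)),('cright',(499.5,291),(467.4,363)),('cleft',(408.7,296.2),(371.6,329.4)),('zero',(345,312),(313,322)),('tubeA',(264.5,225),(291,197.5)),('tubeB',(271,234),(286.5,212)),('tubeC',(300,237.5),(311,223))]:
    P[n],e=tri(a,p,b,q); print(n,P[n].round(4),round(e,4))
u=P['ctop']-P['cleft'];v=P['ctop']-P['cright'];n=np.cross(u,v);n/=np.linalg.norm(n);print(np.linalg.norm(u),np.linalg.norm(v),n*np.sign(n[2]))
n2=np.cross(P['r1']-P['r3'],u); print(np.linalg.norm(P['r1']-P['r3']))
w=r.snapshot('wrist')
for k in P: print(k,proj(w,P[k]).round())
print('zero wrist',onz(w,240.5,205,.010))
# zero plate contour in wrist
g=w['pixels'].astype(int);m=((g.min(2)>200)).astype(np.uint8);m[:150]=0;m[250:]=0;m[:,:190]=0;m[:,290:]=0
c=max(cv2.findContours(m,0,2)[0],key=cv2.contourArea);rc=cv2.minAreaRect(c);print(rc);print(onz(w,*rc[0],.010),[onz(w,*p,.01).round(4)[:2] for p in cv2.boxPoints(rc)])
E
```

```text
gtop [0.5537 0.3595 0.1681] 0.0007
collar [0.5494 0.3582 0.0691] 0.0003
r1 [ 0.5925 -0.162   0.0786] 0.0006
r2 [ 0.5635 -0.1971  0.0717] 0.0002
r3 [ 0.5328 -0.233   0.0663] 0.0005
ctop [ 0.6316 -0.128   0.0833] 0.0003
cright [ 0.6027 -0.2849  0.0842] 0.0001
cleft [ 0.5241 -0.1105  0.0561] 0.0017
zero [0.4658 0.0159 0.0029] 0.0006
tubeA [0.5746 0.3243 0.1099] 0.0003
tubeB [0.538  0.275  0.1079] 0.0022
tubeC [0.5648 0.2049 0.1065] 0.0006
0.11221684172168371 0.15947243054224797 [-0.23756876  0.04927742  0.97012   ]
0.09361760049730021
gtop [ 336. -659.]
collar [ 324. -322.]
r1 [368. 398.]
r2 [338. 423.]
r3 [308. 448.]
ctop [412. 370.]
cright [375. 502.]
cleft [299. 339.]
zero [244. 204.]
tubeA [ 371. -329.]
tubeB [ 305. -208.]
tubeC [348. -64.]
zero wrist [0.4638491  0.01618408 0.01      ]
((238.60000610351562, 204.6999969482422), (49.64775848388672, 47.11793518066406), 18.434947967529297)
[0.4619199  0.01649469 0.01      ] [array([0.4289, 0.0014]), array([0.4476, 0.047 ]), array([0.4943, 0.0313]), array([ 0.4768, -0.0154])]
```

servo_tool(plan=[[[0, 0.04, 0.008], [0, 0, 0], 1], [[0, 0.04, 0.008], [0, 0, 0], 1], [[0, 0.04, 0.008], [0, 0, 0], 1], [[0, 0.04, 0.008], [0, 0, 0], 1], [[0, 0.04, 0.008], [0, 0, 0], 1], [[0, 0.04, 0.008], [0, 0, 0], 1], [[0, 0.04, 0.008], [0, 0, 0], 1], [[0, 0, 0], [0, 0, 0], 1], [[0, 0, 0], [0, 0, 0], 1]])

```text
time_s: 1.05
ee_pos: [0.5467, 0.2879, 0.2601]
ee_rot: [-2.228, -2.211, 0.006]
contact_force: [0.1, -0.0, -0.5]
finger_gap: 0.0942
```

```bash
python3 - <<'E'
from h import *
w=snap('wrist','w1.png');print(w['eye'],w['orientation']); 
for z in(.173,.142,.073): print(proj(w,[.551,.358,z]))
print(r.get_state()['ee_pos'],R.from_rotvec(r.get_state()['ee_rot']).as_matrix().round(3), r.get_state()['dq'].round(3))
E
```

```text
[0.54717716 0.36528555 0.43939074] [-0.2671965   0.00506617 -0.00763867]
[330.48985427 153.62063015]
[329.91960564 152.51378004]
[328.9949129  150.71895546]
[0.54647967 0.28799643 0.26001588] [[ 0.008  1.    -0.005]
 [ 1.    -0.008  0.   ]
 [ 0.    -0.005 -1.   ]] [-0.04  -0.015  0.027 -0.013  0.006 -0.006]
```

View pics/w1.png

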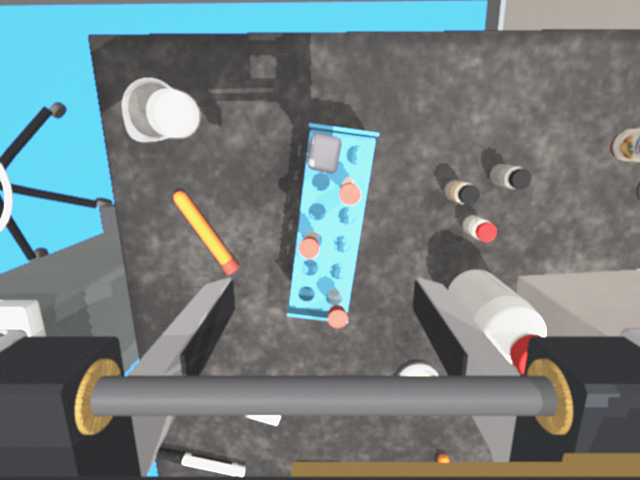

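```bash
python3 - <<'E'
from h import *
w=r.snapshot('wrist');i=w['pixels'][125:180,300:350]
hsv=cv2.cvtColor(i,cv2.COLOR_RGB2HSV)
m=((hsv[...,1]<60)&(hsv[...,2]>100)).astype(np.uint8)
c=max(cv2.findContours(m,0,2)[0],key=cv2.contourArea);rc=cv2.minAreaRect(c);print(rc)
b=cv2.boxPoints(rc)+[300,125];print([onz(w,*p,.173).round(4)[:2] for p in b],onz(w,rc[0][0]+300,rc[0][1]+125,.173))
# rack top outline at .085
g=cv2.cvtColor(w['pixels'],cv2.COLOR_RGB2HSV);k=((abs(g[...,0].astype(int)-100)<12)&(g[...,1]>100)&(g[...,2]>90)).astype(np.uint8);k[:100]=0;k[:,:270]=0;k[:,400:]=0;k[335:]=0
c=max(cv2.findContours(k,0,2)[0],key=cv2.contourArea);rc=cv2.minAreaRect(c);b=cv2.boxPoints(rc);print(rc,[onz(w,*p,.085).round(4)[:2] for p in b])
cv2.imwrite('pics/w2.png',cv2.resize(w['pixels'][120:200,285:385,::-1],(800,640))[:600])
E
```

```text
((23.942306518554688, 27.788463592529297), (30.790233612060547, 36.477603912353516), 11.309932708740234)
[array([0.5328, 0.3486]), array([0.5383, 0.3729]), array([0.5593, 0.3687]), array([0.5543, 0.3442])] [0.54617895 0.35877246 0.173     ]
((321.816650390625, 238.24008178710938), (51.23345947265625, 163.41749572753906), 6.788974761962891) [array([0.5052, 0.1893]), array([0.5291, 0.3556]), array([0.5768, 0.3497]), array([0.559 , 0.1819])]
```

View pics/w2.png

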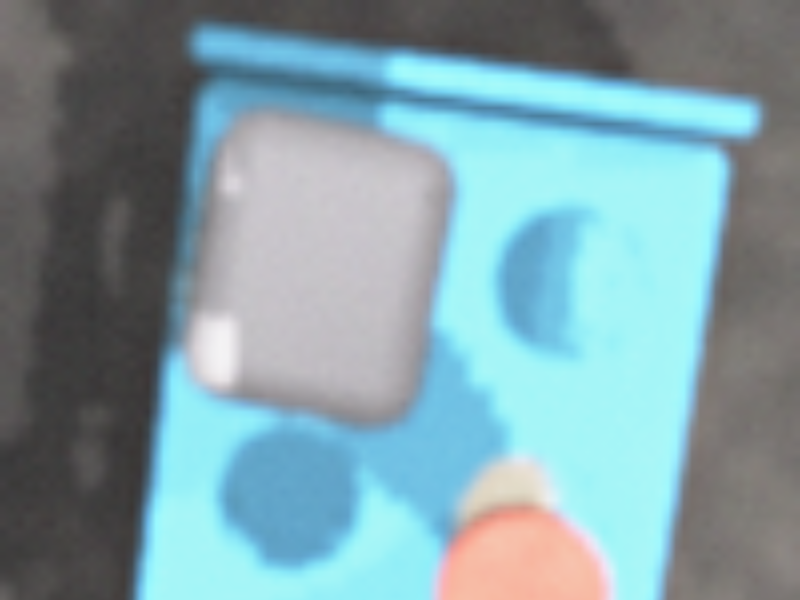

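servo_tool(plan=[[[0, 0.035, 0], [0, -0.3, -5.5], 0.7], [[0, 0.035, 0], [0, 0, -5.5], 0.7], [[0, 0, 0], [0, 0, 0], 0.7], [[0, 0, 0], [0, 0, 0], 0.7]])

```text
time_s: 1.48
ee_pos: [0.5486, 0.3507, 0.2587]
ee_rot: [2.452, 1.961, -0.007]
contact_force: [0.3, -0.1, -0.1]
finger_gap: 0.0706
```

```bash
cat >> h.py <<'E'
def st():
    s=r.get_state();m=R.from_rotvec(s['ee_rot']).as_matrix()
    print(s['time_s'],s['ee_pos'].round(4),'y',m[:,1].round(4),'z',m[:,2].round(4),'yaw',np.degrees(np.arctan2(m[1,1],m[0,1])).round(2),'F',s['contact_force'].round(2),s['finger_gap'].round(4)); return s,m
E
python3 -c "
from h import *
st()"
```

```text
Traceback (most recent call last):
  File "h.py", line 24, in st
    print(s['time_s'],s['ee_pos'].round(4),'y',m[:,1].round(4),'z',m[:,2].round(4),'yaw',np.degrees(np.arctan2(m[1,1],m[0,1])).round(2),'F',s['contact_force'].round(2),s['finger_gap'].round(4)); return s,m
                                                                                                                                                                        ^^^^^^^^^^^^^^^^^^^^^
AttributeError: 'float' object has no attribute 'round'
```

servo_tool(plan=[[[-0.0015, 0.008, -0.03], [0, 0, 1], 0.7], [[0, 0, -0.035], [0, 0, 0], 0.7], [[0, 0, -0.035], [0, 0, 0], 0.7], [[0, 0, -0.022], [0, 0, 0], 0.7], [[0, 0, 0], [0, 0, 0], 0.7], [[0, 0, 0], [0, 0, 0], 0.7]])

```text
time_s: 1.98
ee_pos: [0.5499, 0.3467, 0.1356]
ee_rot: [2.439, 1.971, -0.0]
contact_force: [0.3, 0.4, 1.0]
finger_gap: 0.0655
```

```bash
sed -i "s/s\['finger_gap'\].round(4)/round(s['finger_gap'],4)/" h.py
python3 -c "
from h import *
st()"
```

```text
1.9833 [0.5499 0.3467 0.1356] y [ 0.9777 -0.2101  0.0046] z [ 0.0036 -0.0049 -1.    ] yaw -12.13 F [0.28 0.41 1.  ] 0.0655
```

servo_tool(plan=[[[-0.003, 0.012, 0], [0, 0, 0.5], 0.6], [[0, 0, 0], [0, 0, 0], 0.6], [[0, 0, -0.012], [0, 0, 0], 0.6], [[0, 0, 0], [0, 0, 0], 0.6], [[0, 0, 0], [0, 0, 0], 0.6]])

```text
time_s: 2.4
ee_pos: [0.5509, 0.3588, 0.1309]
ee_rot: [2.43, 1.977, 0.018]
contact_force: [0.0, 0.2, 0.0]
finger_gap: 0.0561
```

```bash
python3 -c "
from h import *
st()"
```

```text
2.4 [0.5509 0.3588 0.1309] y [ 0.979  -0.2034  0.0142] z [ 1.460e-02  6.000e-04 -9.999e-01] yaw -11.74 F [0.01 0.15 0.04] 0.0561
```

servo_tool(plan=[[[-0.004, 0, -0.01], [0, 0.84, 0], 0.6], [[0, 0, 0], [0, 0, 0], 0.6], [[0, 0, 0], [0, 0, 0], 0.6]])

```text
time_s: 2.65
ee_pos: [0.5471, 0.3595, 0.1218]
ee_rot: [-2.436, -1.983, -0.004]
contact_force: [0.6, 0.4, 0.1]
finger_gap: 0.0564
```

```bash
python3 -c "
from h import *
st()"
```

```text
2.65 [0.5471 0.3595 0.1218] y [ 9.792e-01 -2.027e-01  8.000e-04] z [ 0.0013  0.002  -1.    ] yaw -11.7 F [0.58 0.43 0.15] 0.0564
```

servo_tool(plan=[[[0, 0, 0.001], [0, 0, 0], 0.3], [[0, 0, 0], [0, 0, 0], 0], [[0, 0, 0], [0, 0, 0], 0], [[0, 0, 0], [0, 0, 0], 0], [[0, 0, 0], [0, 0, 0], 0], [[0, 0, 0], [0, 0, 0], 0]])

```text
time_s: 3.15
ee_pos: [0.5472, 0.3595, 0.1229]
ee_rot: [-2.436, -1.983, -0.003]
contact_force: [-0.3, -0.4, -0.4]
finger_gap: 0.0218
```

```bash
python3 -c "
from h import *
st()"
```

```text
3.15 [0.5472 0.3595 0.1229] y [ 9.793e-01 -2.026e-01  8.000e-04] z [ 0.0012  0.0019 -1.    ] yaw -11.69 F [-0.29 -0.37 -0.37] 0.0218
```

servo_tool(plan=[[[0, 0, 0.01], [0, 0, 0], 0], [[0, 0, 0.015], [0, 0, 0], 0], [[0, 0, 0.015], [0, 0, 0], 0], [[0, 0, 0.015], [0, 0, 0], 0]])

```text
time_s: 3.48
ee_pos: [0.5455, 0.3578, 0.175]
ee_rot: [-2.436, -1.982, 0.011]
contact_force: [-0.4, 1.1, -0.6]
finger_gap: 0.0218
```

```bash
python3 -c "
from h import *
st()"
```

```text
3.4833 [0.5455 0.3578 0.175 ] y [ 0.9791 -0.2032 -0.0053] z [-0.0062 -0.0036 -1.    ] yaw -11.72 F [-0.41  1.06 -0.59] 0.0218
```

servo_tool(plan=[[[0.002, 0.002, 0.03], [0, 0, 0], 0], [[0, 0, 0.035], [0, 0, 0], 0], [[0, 0, 0.005], [0, 0, 0], 0], [[-0.009, -0.037, 0], [0, 0, 0], 0], [[-0.009, -0.037, 0], [0, 0, 0], 0], [[-0.009, -0.037, 0], [0, 0, 0], 0], [[-0.009, -0.037, 0], [0, 0, 0], 0], [[-0.009, -0.037, 0], [0, 0, 0], 0], [[-0.009, -0.037, 0], [0, 0, 0], 0], [[-0.009, -0.037, 0], [0, 0, 0], 0]])

```text
time_s: 4.32
ee_pos: [0.4814, 0.0994, 0.2489]
ee_rot: [-2.421, -1.998, 0.003]
contact_force: [1.2, -0.3, -0.9]
finger_gap: 0.0216
```

```bash
python3 -c "
from h import *
st()"
```

```text
4.3167 [0.4814 0.0994 0.2489] y [ 0.9818 -0.1897 -0.0028] z [-2.8e-03  3.0e-04 -1.0e+00] yaw -10.93 F [ 1.23 -0.29 -0.89] 0.0216
```

servo_tool(plan=[[[-0.01, -0.035, -0.03], [0, -0.1, 0], 0], [[-0.008, -0.03, -0.03], [0, 0, 0], 0], [[0, -0.012, -0.02], [0, 0, 0], 0], [[0, 0, 0], [0, 0, 0], 0], [[0, 0, 0], [0, 0, 0], 0]])

```text
time_s: 4.73
ee_pos: [0.461, 0.0181, 0.1729]
ee_rot: [2.429, 1.984, 0.004]
contact_force: [0.8, 0.6, -0.5]
finger_gap: 0.0219
```

```bash
python3 - <<'E'
from h import *
s,m=st()
tip=s['ee_pos']+m[:,2]*.110
a=snap('scene','s3.png');b=snap('side','d3.png');w=snap('wrist','w3.png')
for c,n in((a,'a'),(b,'b'),(w,'w')): print(n,'tip',proj(c,tip).round(1),'plate',proj(c,[.463,.016,.01]).round(1),'spot',proj(c,[.5925,-.162,.0786]).round(1))
z=lambda i,x,y,w=80,h=120:cv2.resize(i['pixels'][y:y+h,x:x+w,::-1],(400,600),interpolation=cv2.INTER_CUBIC)
pa=proj(a,tip).astype(int);pb=proj(b,tip).astype(int)
oa=pa-[40,80];ob=pb-[40,80];print(oa,ob)
cv2.imwrite('pics/c3.png',np.hstack([z(a,*oa),z(b,*ob)]))
E
```

```text
4.7333 [0.461  0.0181 0.1729] y [ 0.9799 -0.1997  0.0055] z [ 0.0052 -0.0021 -1.    ] yaw -11.52 F [ 0.78  0.64 -0.46] 0.0219
a tip [344.1 289.5] plate [344.4 309.8] spot [442.5 280.4]
b tip [310.1 299.6] plate [311.7 319.9] spot [418.7 324.8]
w tip [323.5 242.4] plate [324.9 229.5] spot [508.5 410.3]
[304 209] [270 219]
```

View pics/c3.png

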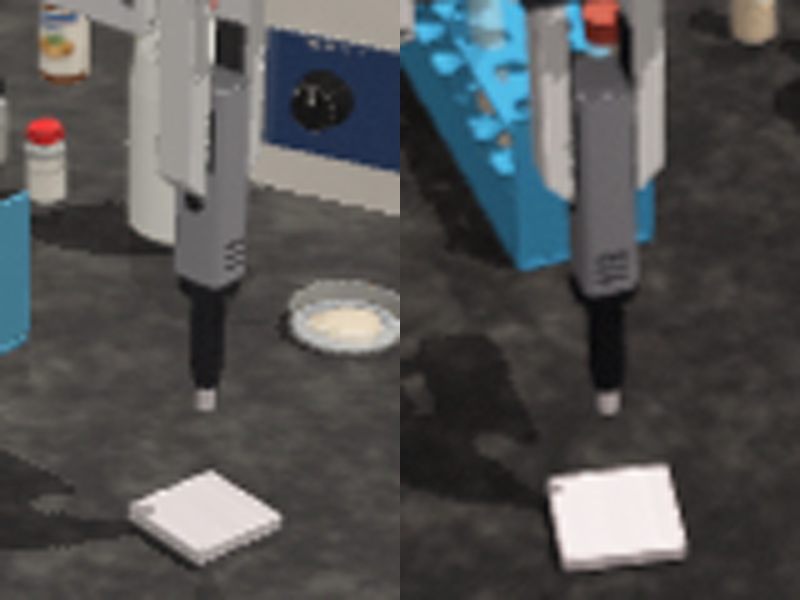

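View pics/w3.png

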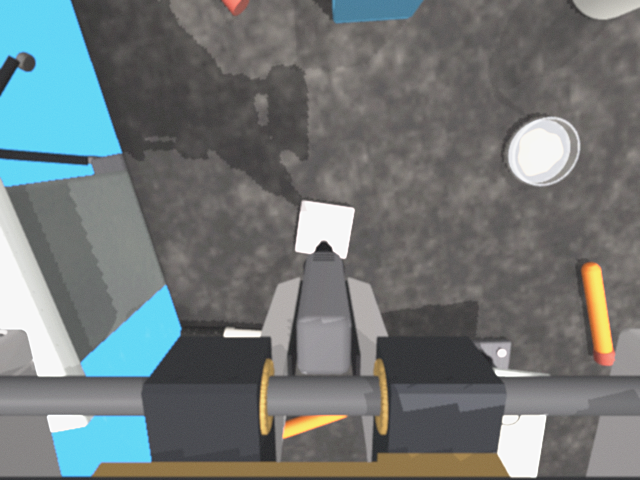

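servo_tool(plan=[[[0.001, -0.001, -0.02], [0.1, 0.3, 0], 0], [[0, 0, -0.02], [0, 0, 0], 0], [[0, 0, -0.003], [0, 0, 0], 0], [[0, 0, 0], [0, 0, 0], 0]])

```text
time_s: 5.22
ee_pos: [0.4693, 0.0227, 0.1379]
ee_rot: [2.414, 1.994, 0.02]
contact_force: [-0.7, -0.6, -0.7]
finger_gap: 0.0219
```

```bash
python3 -c "
from h import *
st()"
```

```text
5.2167 [0.4693 0.0227 0.1379] y [ 0.9818 -0.189   0.0164] z [ 1.670e-02  1.000e-04 -9.999e-01] yaw -10.9 F [-0.65 -0.55 -0.67] 0.0219
```

servo_tool(plan=[[[-0.006, -0.006, -0.008], [0, 0.95, -0.6], 0], [[0, 0, 0], [0, 0, 0], 0], [[0, 0, 0], [0, 0, 0], 0]])

```text
time_s: 5.47
ee_pos: [0.4651, 0.0178, 0.133]
ee_rot: [2.428, 1.989, 0.005]
contact_force: [0.9, 0.5, -0.1]
finger_gap: 0.0219
```

```bash
python3 -c "
from h import *
st()"
```

```text
5.4667 [0.4651 0.0178 0.133 ] y [ 0.9804 -0.1969  0.004 ] z [ 4.e-03 -2.e-04 -1.e+00] yaw -11.36 F [ 0.94  0.48 -0.14] 0.0219
```

servo_tool(plan=[[[-0.001, -0.001, -0.008], [0, 0.25, 0], 0], [[0, 0, -0.002], [0, 0, 0], 0], [[0, 0, 0], [0, 0, 0], 0]])

```text
time_s: 5.72
ee_pos: [0.4652, 0.0165, 0.1241]
ee_rot: [2.429, 1.989, 0.003]
contact_force: [0.5, 0.6, -0.4]
finger_gap: 0.0218
```

```bash
python3 -c "
from h import *
st()"
```

```text
5.7167 [0.4652 0.0165 0.1241] y [ 0.9804 -0.1971  0.003 ] z [ 2.9e-03 -5.0e-04 -1.0e+00] yaw -11.37 F [ 0.53  0.64 -0.43] 0.0218
```

servo_tool(plan=[[[0, 0, -0.006], [0, 0.15, 0], 0], [[0, 0, 0], [0, 0, 0], 0], [[0, 0, 0], [0, 0, 0], 0]])

```text
time_s: 5.97
ee_pos: [0.4657, 0.0164, 0.1181]
ee_rot: [2.43, 1.989, 0.001]
contact_force: [0.3, 1.5, 0.1]
finger_gap: 0.0217
```

```bash
python3 -c "
from h import *
st()"
```

```text
5.9667 [0.4657 0.0164 0.1181] y [ 0.9803 -0.1975  0.0014] z [ 1.4e-03 -4.0e-04 -1.0e+00] yaw -11.39 F [0.29 1.46 0.14] 0.0217
```

servo_tool(plan=[[[-0.0005, 0, -0.003], [0, 0.1, 0], 0], [[0, 0, 0], [0, 0, 0], 0], [[0, 0, 0], [0, 0, 0], 0]])

```text
time_s: 6.22
ee_pos: [0.4657, 0.0164, 0.1157]
ee_rot: [2.43, 1.989, 0.001]
contact_force: [0.3, 0.1, 0.6]
finger_gap: 0.0217
```

```bash
python3 - <<'E'
from h import *
st();F0=[]
for k in range(8):
    w=r.snapshot('wrist'); F0.append(r.get_state()['contact_force'])
st(); print(np.mean(F0,0),np.std(F0,0))
b=snap('side','d4.png');s=r.get_state();tip=s['ee_pos'];pb=proj(b,tip+[0,0,-.1]).astype(int);o=pb-[40,35]
a=snap('scene','s4.png');pa=proj(a,tip+[0,0,-.1]).astype(int)-[40,35];print(o,pa)
z=lambda i,x,y,w=80,h=60:cv2.resize(i['pixels'][y:y+h,x:x+w,::-1],(400,300),interpolation=cv2.INTER_CUBIC)
cv2.imwrite('pics/c4.png',np.hstack([z(a,*pa),z(b,*o)]))
E
```

```text
6.2167 [0.4657 0.0164 0.1157] y [ 0.9803 -0.1976  0.0012] z [ 1.1e-03 -4.0e-04 -1.0e+00] yaw -11.4 F [0.3  0.15 0.61] 0.0217
6.6167 [0.4657 0.0164 0.1156] y [ 0.9803 -0.1976  0.0012] z [ 1.2e-03 -4.0e-04 -1.0e+00] yaw -11.39 F [-0.31 -0.67  1.14] 0.0219
[-0.31921801 -0.1439185   1.02190055] [0.27651722 0.45778043 0.28515363]
[272 282] [304 272]
```

View pics/c4.png

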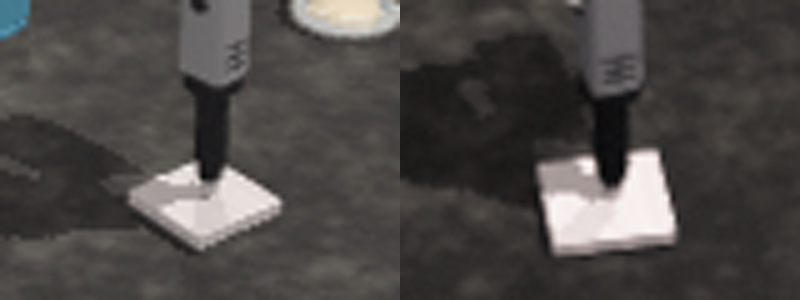

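servo_tool(plan=[[[0, 0, -0.001], [0, 0.05, 0], 0], [[0, 0, 0], [0, 0, 0], 0], [[0, 0, 0], [0, 0, 0], 0]])

```text
time_s: 6.97
ee_pos: [0.4658, 0.0164, 0.1146]
ee_rot: [2.431, 1.99, 0.0]
contact_force: [-0.4, 0.8, 1.2]
finger_gap: 0.022
```

```bash
python3 - <<'E'
from h import *
st();F0=[]
for k in range(24):
    w=r.snapshot('wrist'); F0.append(r.get_state()['contact_force'])
st(); print(np.mean(F0,0),np.std(F0,0)/5)
E
```

```text
6.9667 [0.4658 0.0164 0.1146] y [ 9.803e-01 -1.976e-01  5.000e-04] z [ 4.e-04 -4.e-04 -1.e+00] yaw -11.4 F [-0.38  0.79  1.18] 0.022
8.1667 [0.4658 0.0164 0.1146] y [ 9.803e-01 -1.976e-01  6.000e-04] z [ 6.e-04 -4.e-04 -1.e+00] yaw -11.4 F [ 0.26 -0.68  1.07] 0.0221
[-0.48804733  0.01981885  1.36281669] [0.08735663 0.09803758 0.07722922]
```

servo_tool(plan=[[[0, 0, 0.015], [0, 0, 0], 0], [[0, 0, 0.035], [0, 0, 0], 0], [[0, 0, 0.035], [0, 0, 0], 0], [[0, 0, 0.035], [0, 0, 0], 0], [[0.01, -0.038, 0.01], [0, 0, 0], 0], [[0.01, -0.038, 0], [0, 0, 0], 0], [[0.01, -0.038, 0], [0, 0, 0], 0], [[0.01, -0.038, 0], [0, 0, 0], 0], [[0.01, -0.038, 0], [0, 0, 0], 0], [[0.01, -0.038, 0], [0, 0, 0], 0]])

```text
time_s: 9.0
ee_pos: [0.5235, -0.2125, 0.2472]
ee_rot: [-2.412, -2.01, 0.002]
contact_force: [0.3, -0.2, -0.0]
finger_gap: 0.0222
```

```bash
python3 - <<'E'
from h import *
st(); a=r.snapshot('scene');print(onz(a,565,355,0))
E
```

```text
9.0 [ 0.5235 -0.2125  0.2472] y [ 0.9837 -0.1801 -0.0023] z [-2.2e-03  8.0e-04 -1.0e+00] yaw -10.37 F [ 0.35 -0.23 -0.03] 0.0222
[ 0.56715634 -0.43664712  0.        ]
```

servo_tool(plan=[[[0, -0.03, 0], [0, 0, 0], 0], [[0, 0, 0], [0, 0, 0], 0], [[0, 0, 0], [0, 0, 0], 0], [[0, 0, 0], [0, 0, 0], 0]])

```text
time_s: 9.38
ee_pos: [0.5236, -0.2559, 0.2396]
ee_rot: [-2.424, -1.99, 0.014]
contact_force: [0.5, -0.2, -0.9]
finger_gap: 0.0218
```

```bash
python3 - <<'E'
from h import *
st(); w=snap('wrist','w5.png')
b=cv2.imread('pics/d3.png'); 
c=cv2.resize(w['pixels'][60:300,250:570,::-1],(800,600),interpolation=cv2.INTER_CUBIC)
cv2.imwrite('pics/c5.png',c)
E
```

```text
9.3833 [ 0.5236 -0.2559  0.2396] y [ 0.9808 -0.1946 -0.0096] z [-0.0101 -0.0015 -0.9999] yaw -11.22 F [ 0.51 -0.23 -0.85] 0.0218
```

View pics/c5.png

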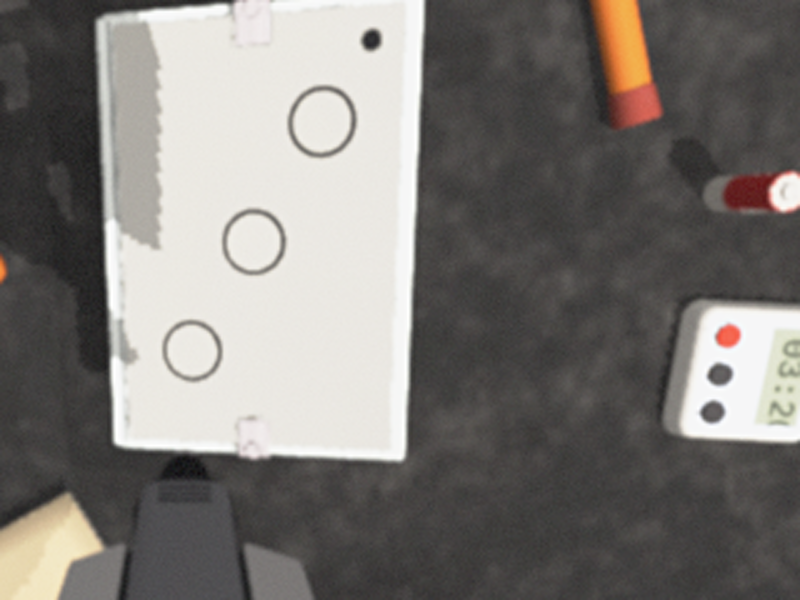

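```bash
cat > fit.py <<'E'
from h import *
from scipy.optimize import least_squares
import pickle
w=r.snapshot('wrist');a=r.snapshot('scene');b=r.snapshot('side')
I=[cv2.imread('pics/scene0.png',0),cv2.imread('pics/side0.png',0),cv2.cvtColor(w['pixels'],cv2.COLOR_RGB2GRAY)]
C=[a,b,w]
guess=dict(r1=[(442.5,280.5),(418.6,324.6),(250+322/2.5,60+121/2.5)],r2=[(453.2,292.75),(417,344.8),(250+254/2.5,60+242/2.5)],
 r3=[(465,306),(414.7,365.8),(250+192/2.5,60+350/2.5)],h=[(436,272.75),(420,312.6),(250+372/2.5,60+40/2.5)])
rad=[(7,6),(8,8),(17,17)]
obs={}
for k,g in guess.items():
    obs[k]=[]
    for c in range(3):
        u,v=g[c];rx,ry=rad[c] if k!='h' else (3,3) if c<2 else (6,6)
        x0,y0=int(round(u-rx)),int(round(v-ry));p=I[c][y0:y0+2*ry+1,x0:x0+2*rx+1].astype(float)
        d=np.clip(np.percentile(p,70)-12-p,0,None);yy,xx=np.nonzero(d>0)
        if k=='h': q=(np.average(xx,weights=d[yy,xx])+x0,np.average(yy,weights=d[yy,xx])+y0)
        else:
            # intensity-weighted ring points replicated for ellipse fit
            n=(d[yy,xx]/8).astype(int); pts=np.repeat(np.c_[xx,yy],n,0).astype(np.float32); e=cv2.fitEllipse(pts); q=(e[0][0]+x0,e[0][1]+y0)
            print(k,c,np.round(e[1],1),end=' ')
        obs[k].append(q)
        print(np.round(np.subtract(q,g[c]),2))
corner=dict(ct=[(434.2,268),(424.8,305.6),None],cr=[(499.5,291),(467.4,363),(250+404/2.5,60+460/2.5)],cl=[(408.7,296.2),(371.6,329.4),(250+97/2.5,60+17/2.5)])
loc=dict(r1=(.024,.040),r2=(0,0),r3=(-.024,-.040))
def fr(p):
    return p[:3],(R.from_euler('z',p[3])*R.from_euler('y',-p[4])).as_matrix()
def res(p):
    o,m=fr(p);bi=p[5:11].reshape(3,2);f=dict(zip(['h','ct','cr','cl'],p[11:19].reshape(4,2)));out=[]
    for k,l in list(obs.items())+list(corner.items()):
        q=loc.get(k,f.get(k)); X=o+m@[q[0],q[1],0]; wt=.5 if k in corner else 1
        for c in range(3):
            if l[c] is not None: out+=list((proj(C[c],X)+bi[c]-l[c])*wt)
    pri=np.array([[.9,1.1],[1.4,1.8],[0,0]])
    return np.array(out+list(((bi-pri)/np.array([[.5],[.5],[1.5]])).ravel()*.5))
p0=np.r_[.563,-.197,.0717,-.18,.25,.9,1.1,1.4,1.8,0,0,.045,.06,.05,.075,.05,-.075,-.05,.075]
s=least_squares(res,p0,x_scale='jac');p=s.x
cov=np.sqrt(np.diag(np.linalg.inv(s.jac.T@s.jac))*s.fun@s.fun/(len(s.fun)-len(p)))
o,m=fr(p);print('centre',o.round(4),'yaw,slope deg',np.degrees(p[3:5]).round(2),'+-',np.degrees(cov[3:5]).round(2),'bias',p[5:11].round(2));print('local',p[11:].round(4))
print('rms',np.sqrt(np.mean(s.fun**2)));print('spot',(o+m@[.024,.04,0]).round(4),cov[:3].round(4),'n',m[:,2].round(4)); print(s.fun.round(1))
E
python3 fit.py
```

```text
r1 0 [ 6.3 10.1] [-0.57 -0.51]
r1 1 [ 9.2 12.1] [-0.49 -0.3 ]
r1 2 [25.3 27.4] [-0.28  0.6 ]
r2 0 [ 7.1 10.4] [-0.38 -0.41]
r2 1 [ 9.8 12.6] [-0.73 -0.53]
r2 2 [23.9 24.8] [-0.37  0.26]
r3 0 [ 7.4 11.3] [-0.64 -0.47]
r3 1 [10.4 12.9] [-0.5  -0.31]
r3 2 [22.  23.1] [-0.28  0.43]
[-0.36 -0.29]
[-0.37 -0.47]
[-0.46  0.37]Traceback (most recent call last):
  File "fit.py", line 38, in <module>
    cov=np.sqrt(np.diag(np.linalg.inv(s.jac.T@s.jac))*s.fun@s.fun/(len(s.fun)-len(p)))
                ~~~~~~~~~~~~~~~~~~~~~~~~~~~~~~~~~~~~~^~~~~~
ValueError: operands could not be broadcast together with shapes (19,) (46,)
```

```bash
sed -i 's/\*s.fun@s.fun\//*(s.fun@s.fun)\//; s/\[\[.9,1.1\],\[1.4,1.8\],\[0,0\]\]/[[.5,.7],[1.0,1.4],[0,0]]/; s/(proj(C\[c\],X)+bi\[c\]-l\[c\])/(proj(C[c],X)+bi[c]-l[c]+(.35 if k in corner else 0))/' fit.py; python3 fit.py | tail -12
```

```text
r3 2 [21.9 23. ] [-0.83  0.99]
[-0.36 -0.29]
[-0.37 -0.47]
[-1.27  1.69]
centre [ 0.5592 -0.1963  0.0766] yaw,slope deg [-9.81 14.58] +- [0.2  0.52] bias [ 0.32  0.83  1.27  1.08 -0.71  0.25]
local [ 0.0399  0.0649  0.0553  0.0774  0.0563 -0.0788 -0.0558  0.0794]
rms 0.23071948194257214
spot [ 0.5889 -0.1609  0.0826] [0.0006 0.0005 0.0007] n [-0.248   0.0429  0.9678]
[ 0.   0.2  0.   0.2  0.  -0.2 -0.   0.1 -0.1  0.1  0.1 -0.1  0.1 -0.
 -0.   0.  -0.   0.1  0.1  0.3  0.1  0.4  0.1 -0.2  0.3 -0.2 -0.2 -0.1
  0.  -0.5 -0.  -0.6 -0.3  0.3 -0.4 -0.5 -0.4 -0.2  0.1  0.3 -0.2  0.1
  0.3 -0.3 -0.2  0.1]
```

servo_tool(plan=[[[0.008, 0.025, 0.005], [-0.8, -5, 0], 0], [[0.008, 0.025, 0], [-0.8, -5, 0], 0], [[0.008, 0.025, 0], [-0.8, -4.5, 0], 0], [[0.008, 0.025, 0], [0, 0, 0], 0], [[0, 0, 0], [0, 0, 0], 0], [[0, 0, 0], [0, 0, 0], 0]])

```text
time_s: 10.23
ee_pos: [0.556, -0.1489, 0.2419]
ee_rot: [2.27, 1.869, 0.247]
contact_force: [-0.1, -0.1, -0.1]
finger_gap: 0.0218
```

```bash
cat >> h.py <<'E'
SPOT=np.array([.5889,-.1609,.0826]);N=np.array([-.248,.0429,.9678])
def plan(off):
    s,m=st();N_=N/np.linalg.norm(N);t=SPOT+N_*off
    rv=np.cross(m[:,2],-N_);print('shift',(t-s['ee_pos']).round(4),'turn',np.degrees(rv).round(2),'tip-gap',round(float((s['ee_pos']+m[:,2]*.110-SPOT)@N_),4),'tip lateral',(s['ee_pos']+m[:,2]*.110-SPOT).round(4))
E
python3 -c "
from h import *
plan(.125)"
```

```text
10.2333 [ 0.556  -0.1489  0.2419] y [ 0.9497 -0.1866  0.2514] z [ 0.2482 -0.041  -0.9679] yaw -11.12 F [-0.08 -0.08 -0.14] 0.0218
shift [ 0.0019 -0.0066 -0.0384] turn [-0.1   0.01 -0.03] tip-gap 0.0529 tip lateral [-0.0056  0.0075  0.0529]
```

servo_tool(plan=[[[0.001, -0.006, -0.015], [0, 0, 0], 0], [[0, 0, -0.015], [0, 0, 0], 0], [[0, 0, -0.003], [0, 0, 0], 0], [[0, 0, 0], [0, 0, 0], 0], [[0, 0, 0], [0, 0, 0], 0]])

```text
time_s: 10.65
ee_pos: [0.558, -0.1566, 0.2117]
ee_rot: [2.264, 1.867, 0.248]
contact_force: [-0.3, -0.0, -0.1]
finger_gap: 0.0218
```

```bash
python3 -c "
from h import *
plan(.125)"
```

```text
10.65 [ 0.558  -0.1566  0.2117] y [ 0.9489 -0.1845  0.2558] z [ 0.252  -0.0443 -0.9667] yaw -11.0 F [-0.25 -0.02 -0.08] 0.0218
shift [-0.0001  0.001  -0.0081] turn [0.08 0.24 0.01] tip-gap 0.0228 tip lateral [-0.0032 -0.0006  0.0227]
```

servo_tool(plan=[[[0.001, 0.001, -0.008], [0.08, 0.24, 0], 0], [[0.001, 0, -0.006], [0, 0, 0], 0], [[0, 0, 0], [0, 0, 0], 0], [[0, 0, 0], [0, 0, 0], 0]])

```text
time_s: 10.98
ee_pos: [0.5614, -0.1571, 0.1988]
ee_rot: [2.266, 1.866, 0.246]
contact_force: [0.1, 0.0, -0.6]
finger_gap: 0.0219
```

```bash
python3 - <<'E'
from h import *
plan(.118)
s=r.get_state();m=R.from_rotvec(s['ee_rot']).as_matrix();tip=s['ee_pos']+m[:,2]*.11
a=snap('scene','s6.png');b=snap('side','d6.png')
z=lambda i,o:cv2.resize(i['pixels'][o[1]:o[1]+75,o[0]:o[0]+50,::-1],(400,600),interpolation=cv2.INTER_CUBIC)
oa=proj(a,tip).astype(int)-[25,48];ob=proj(b,tip).astype(int)-[25,48]
f=lambda c,o,p:((proj(c,p)-o+.5)*8-.5).round()
for c,o in((a,oa),(b,ob)): print(o,'tip',f(c,o,tip),'spot',f(c,o,SPOT))
cv2.imwrite('pics/c6.png',np.hstack([z(a,oa),z(b,ob)]))
E
```

```text
10.9833 [ 0.5614 -0.1571  0.1988] y [ 0.9491 -0.1858  0.2544] z [ 0.2504 -0.0448 -0.9671] yaw -11.07 F [ 0.09  0.01 -0.56] 0.0219
shift [-0.0018  0.0012 -0.002 ] turn [0.1  0.15 0.02] tip-gap 0.0095 tip lateral [ 0.0001 -0.0011  0.0098]
[417 227] tip [208. 392.] spot [201. 422.]
[392 271] tip [209. 394.] spot [203. 423.]
```

View pics/c6.png

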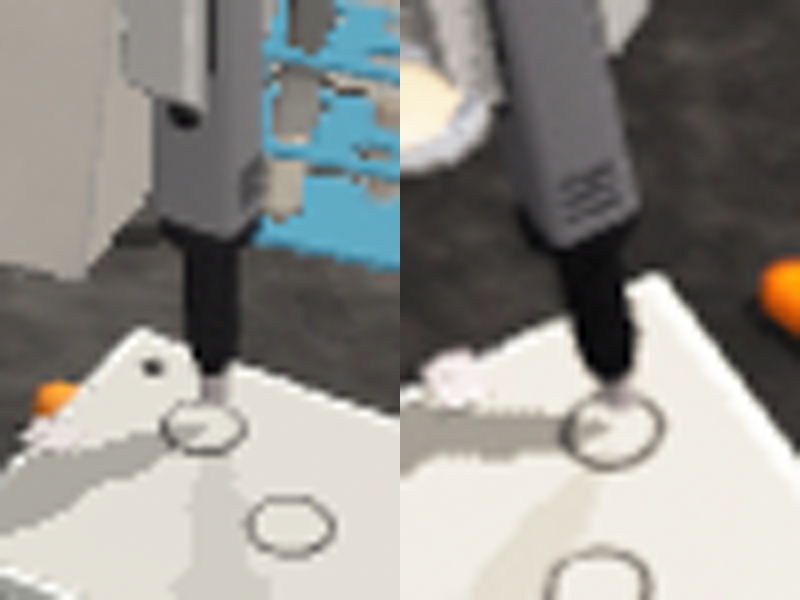

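servo_tool(plan=[[[0, 0.001, -0.008], [0.1, 0.15, 0], 0], [[0, 0, 0], [0, 0, 0], 0], [[0, 0, 0], [0, 0, 0], 0]])

```text
time_s: 11.33
ee_pos: [0.5617, -0.156, 0.191]
ee_rot: [2.267, 1.868, 0.246]
contact_force: [-0.1, -0.5, -1.3]
finger_gap: 0.0219
```

```bash
python3 -c "
from h import *
plan(.105)"
```

```text
11.3333 [ 0.5617 -0.156   0.191 ] y [ 0.9495 -0.186   0.2527] z [ 0.249  -0.0434 -0.9675] yaw -11.08 F [-0.14 -0.54 -1.28] 0.0219
shift [ 0.0012 -0.0004 -0.0068] turn [0.03 0.06 0.  ] tip-gap 0.0019 tip lateral [0.0002 0.0001 0.002 ]
```

```bash
cat >> h.py <<'E'
def favg(k=12):
    f=[]
    for _ in range(k):
        r.snapshot('wrist'); f.append(r.get_state()['contact_force'])
    f=np.mean(f,0);print('F',f.round(2),'along n',(f@N).round(2))
E
python3 -c "
from h import *
favg(16);plan(.105)"
```

```text
F [-0.06 -0.11 -0.65] along n -0.62
12.1333 [ 0.5616 -0.156   0.191 ] y [ 0.9495 -0.1861  0.2525] z [ 0.2488 -0.0433 -0.9676] yaw -11.09 F [ 0.27  0.66 -0.5 ] 0.0218
shift [ 0.0012 -0.0004 -0.0068] turn [0.02 0.05 0.  ] tip-gap 0.0019 tip lateral [0.0001 0.0001 0.002 ]
```

servo_tool(plan=[[[0.001, 0, -0.004], [0, 0.05, 0], 0], [[0, 0, 0], [0, 0, 0], 0], [[0, 0, 0], [0, 0, 0], 0]])

```text
time_s: 12.38
ee_pos: [0.563, -0.1562, 0.1873]
ee_rot: [2.267, 1.867, 0.245]
contact_force: [0.6, -0.8, 0.0]
finger_gap: 0.0221
```

```bash
python3 -c "
from h import *
favg(16);plan(.105)"
```

```text
F [-0.45  0.05 -0.  ] along n 0.11
13.1833 [ 0.563  -0.1562  0.1873] y [ 0.9494 -0.1861  0.253 ] z [ 0.2492 -0.0439 -0.9675] yaw -11.09 F [-0.96  0.44 -0.21] 0.0219
shift [-0.0002 -0.0002 -0.0031] turn [0.06 0.07 0.01] tip-gap -0.0021 tip lateral [ 0.0016 -0.0002 -0.0017]
```

servo_tool(plan=[[[0.0003, -0.0001, -0.003], [0.05, 0.07, 0], 0], [[0, 0, 0], [0, 0, 0], 0], [[0, 0, 0], [0, 0, 0], 0]])

```text
time_s: 13.43
ee_pos: [0.5637, -0.1564, 0.1846]
ee_rot: [2.268, 1.868, 0.246]
contact_force: [-0.8, 0.3, 1.8]
finger_gap: 0.0214
```

```bash
python3 -c "
from h import *
favg(24);plan(.105)"
```

```text
F [-0.87  0.23  0.88] along n 1.08
14.6333 [ 0.5638 -0.1564  0.1846] y [ 0.9494 -0.1862  0.2528] z [ 0.2492 -0.0434 -0.9675] yaw -11.09 F [0.41 1.12 1.68] 0.0218
shift [-0.0009  0.     -0.0004] turn [0.03 0.07 0.  ] tip-gap -0.0048 tip lateral [ 0.0023 -0.0003 -0.0044]
```

servo_tool(plan=[[[0, 0, -0.001], [0.03, 0.07, 0], 0], [[0, 0, 0], [0, 0, 0], 0], [[0, 0, 0], [0, 0, 0], 0]])

```text
time_s: 14.88
ee_pos: [0.564, -0.1565, 0.1839]
ee_rot: [2.268, 1.868, 0.246]
contact_force: [-0.3, 0.4, 1.5]
finger_gap: 0.0218
```

```bash
python3 - <<'E'
from h import *
favg(24);plan(.105)
s=r.get_state();m=R.from_rotvec(s['ee_rot']).as_matrix();tip=s['ee_pos']+m[:,2]*.105
a=snap('scene','s7.png');b=snap('side','d7.png')
z=lambda i,o:cv2.resize(i['pixels'][o[1]:o[1]+75,o[0]:o[0]+50,::-1],(400,600),interpolation=cv2.INTER_CUBIC)
oa=proj(a,tip).astype(int)-[25,48];ob=proj(b,tip).astype(int)-[25,48]
cv2.imwrite('pics/c7.png',np.hstack([z(a,oa),z(b,ob)]))
E
```

```text
F [-0.96  0.01  1.16] along n 1.36
16.0833 [ 0.564  -0.1565  0.1838] y [ 0.9495 -0.1863  0.2523] z [ 0.2487 -0.0431 -0.9676] yaw -11.1 F [-1.11 -0.55  0.58] 0.0221
shift [-0.0011  0.0001  0.0004] turn [0.01 0.04 0.  ] tip-gap -0.0057 tip lateral [ 0.0025 -0.0004 -0.0052]
```

View pics/c7.png

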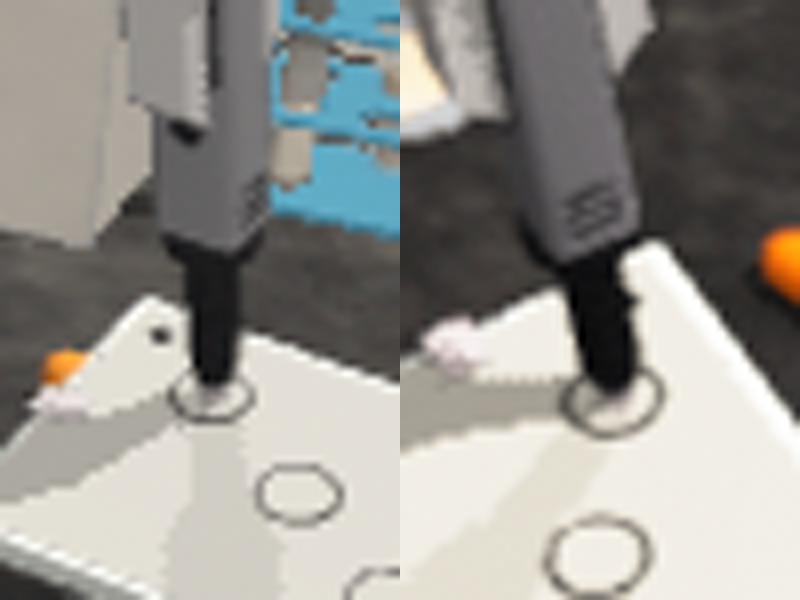

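```bash
python3 -c "
from h import *
r.job_done(); st()"
```

```text
the job is handed in; nothing more can be done
the job is handed in; nothing more can be done
```

I took the gauge out of the rack, checked its zero on the steel plate, and handed the job in at about 16.2 s of the 48 s. The arm was still holding the gauge on the panel's hanging-hole ring.

- **Zero check:** the gauge stood upright on the plate, within 0.1°, for about 1.2 s at the final depth. The spring force, taken as the change from the free reading, was about 2.0 N. Compression was about 4.7 mm by force and 5.4 mm by position, so close to half-way.
- **Reading:** I measured the table slope as 14.6° ± 0.5°. The tool axis is within 0.1° of that measured normal. Both the scene and side views show the tip inside the ring and near its centre; the pose puts it about 1 mm off.
- **Tip depth on the panel:** the two estimates disagree by about 1 mm: 4.6 mm by force (2.0 N) and 5.7 mm by position. I set the depth between them, and half-way (5 mm) falls in that range.
- **Rest of the bench:** I saw nothing bumped or moved in the pictures, but I took no separate final picture of the tubes or the bystander items. The state reading I asked for after handing in returned nothing, so the last checks are from just before.

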